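# Start the dust extractor from the bench power pack

## Robot

A 7-joint arm with a two-finger parallel gripper is mounted at the origin on a cart in front of the work surface, level with it; the furniture and walls round the work are solid. World frame = base frame: x ahead of the robot, y to its left, z up, the work surface at z = 0. Lengths are in m, angles in rad, forces in N, time in s.
With the tool pointing down it reaches from about 0.425 to 0.825 m from the base axis. Payload 3.6 kg.
Tool frame: the origin (TCP) lies at the very end of the fingers, on their centre line; the grasp point (between the pads) lies 19 mm behind it (arm.grip_depth is the distance from the TCP to the grasp point, in m); z points along the fingers, y is the line along which they close (so a half turn about z gives the same grasp; the last joint's range is limited). The gripper opens to 93 mm and grips with 3 to 60 N. Pads are 15 mm wide; open, the fingers measure 128 mm over their backs; the gripper's body (75 mm by 188 mm) begins 65 mm behind the grasp point.
Start: joints at [1.323, 0.615, -0.013, 1.423, 0.008, 1.103, -0.04], TCP at [0.143, -0.634, 0.219] pointing down, gripper open.
Joint ranges: [-3.12, 3.12], [-0.3, 2.06], [-1.34, 1.32], [0.26, 2.42], [-1.36, 4.5], [0.01, 1.98], [-2.84, 2.84]. Speed limits (rad/s): [2.79, 2.79, 3.14, 3.14, 3.14, 3.14, 3.14].

## Interface

Orientations are given as a unit quaternion [x, y, z, w].
In Python, from cell import arm, vision, models gives the robot as it stands. The module is installed in compiled form; this text tells all that it offers.
- The arm moves only by the shell command python3 -m pendant 'ROWS' [OPENING] [FORCE]. ROWS is a JSON object of lists of equal length, an entry for each row: "travel": the shift along the tool's x, y, z in m, a list of three; "angular": the turn, a rotation vector about the tool's x, y, z in rad, a list of three. In form: {"travel": [[x, y, z], ...], "angular": [[ax, ay, az], ...]}. A call has 1 to 10 rows; each row shifts and turns the commanded pose from where the row before left it, along the tool's axes as they then stand; what a row does not reach is not made up. A row lasts 1/12 s, in which the tool goes at most 41.7 mm and 7.16 degrees, less where a joint would pass 70% of its speed; a pose out of reach is approached as far as the arm can. A call with a gripper value outside its range is refused whole. OPENING is the finger opening in m, from 0 to 0.093, set as the call begins (- or left out, the last holds). The fingers move at their own pace and stop on an object; FORCE is the grip in N (left out, the last holds). Time passes only in rows, so rows that do not move let the fingers close. It gives the time, the measured TCP pose, the force, the opening and the grip force at its end, in the units of the state.
- arm.sense(): the state, without advancing time (a new reading comes with each control period).
- vision.get_image(name): name is "side" or "top" or "wrist"; returns a dict with "pixels" (384x512x3 uint8, red, green, blue), "fx", "fy", "cx", "cy" (pixels), "xyz" and "attitude" of the camera in the world. Camera axes: x right, y up, looking along -z (the intrinsics and any distortion apply to the point x, -y, -z); pixel columns grow to the right and rows downward; lengths in m; the calibration is good to about 2 mm. A picture is of the moment at which its call begins. There is no depth.
- arm.close_job(): hands the job in; it is judged then, once.
Trained networks look in the newest picture that a camera, given by its name, has taken for a name from the list of things; names that differ only in an ending like _2 or _b are one class to them, and where a whole thing is asked for, a point or a joint stands for the part that bears it (a point fixed in the world has none). Each returns a list of dicts, best first, with "confidence" (0 to 1); they miss things now and then, are a little off and sometimes report something else, mostly with a low value. They report only what shows in the picture. A call takes as long as a camera call.
- models.silhouettes(camera, thing): "region" (384x512 bool, what is visible of it) and "location" ([column, row] as shares, 0 to 1, of the picture: columns of its width, rows of its height, amid what is visible of it).
- models.pinpoint(camera, thing): "location" ([column, row] as shares, 0 to 1, of the picture: columns of its width, rows of its height: a listed point, or the origin of a listed thing).
The state is a dict: "time_s": time; "q": joint angles; "qd": joint speeds; "joint_efforts": joint torques, N m; "eef_pos": TCP position; "ee_rot": TCP orientation; "ft_force": force on the tool from outside, world axes, zero at the start; "ft_torque": the same for the moment, N m; "grip_width": finger opening in m; "grasp_force": force on a finger pad.
Only numpy, scipy, OpenCV 4.12 (cv2) and the standard library are available. Lean on these libraries where they do the work, as an engineer would, in place of code of your own. Each camera call takes 0.05 s, during which the arm holds its last target. There are 200 camera calls.

## Task

Get the dust extractor going: with closed fingers, first press the popped-out round breaker button on the power pack fully home so that it stays in, then press the raised end of the pack's rocker switch all the way down, and then press the square start key on the control box fully down and let it spring back up. Keep to that order and never press the round mushroom-shaped stop knob beside the start key. Only press: leave both boxes and the loose things around them (cork block, screw box, pliers) standing where they are.

Things in the scene. Friction and masses are not known exactly. Their poses are not given: they have to be found in the camera images.
- power_pack: Grey plastic power pack, a loose rounded box 86 (x) x 200 (y) x 55 (z) mm, 0.9 kg or so, left or right of the control box. Origin at the centre of its underside, y (its length) away from the robot, x to the right (turned up to 0.26 rad), z up. On its top, from its near end: round breaker button at y = -70 mm, black rocker at y = 0, flat square socket outlet at y = +65 mm (no use here).
- control_box: Grey plastic wireless control box of the dust extractor, a loose rounded box 74 (x) x 150 (y) x 50 (z) mm, 0.9 kg or so. Origin at the centre of its underside, y (its length) away from the robot, x to the right (turned up to 0.26 rad), z up. On its top: square start key at y = +40 mm, mushroom stop knob at y = -40 mm; a stub aerial at its far end reaches 67 mm above the bench.
- breaker (a joint): Travel of the breaker button, m: about 0 = popped out, 0.008 = fully home; grows as it is pressed straight down. Friction of about 3 N holds it wherever it is left; it has no spring.
- breaker_top (a point): Centre of the top of the round black breaker button, 18 mm in diameter. It stands 12 mm above the pack's top face when popped out and 4 mm (2 mm above its steel collar) when fully home. Moves with the button.
- rocker (a joint): Angle of the black rocker, rad: about 0 = off (its right end, +x of the pack, raised), 0.32 = on (that end fully down, left end raised). Shaped like a shallow V: two flat halves, each 35 mm long, 36 mm wide, meeting at the pivot at x 0, y 0, z 64 mm of the power pack. Friction (0.07 N m, about 2.6 N where pressed) holds it where left; no spring.
- rocker_press (a point): Point to press: on top of the rocker's right half (+x of the pack), 27 mm from the pivot, on the centre line; moves with the rocker. Off: the right half slopes up at 0.32 rad and this point is 8.5 mm above the pivot. On: the right half is level with the pivot, 4 mm above the frame round it.
- start_key (a joint): Travel of the start key, m: 0 = up, 0.006 = fully down; grows as it is pressed straight down. A spring (1 N at the top, 4 N fully down) returns it.
- start_top (a point): Centre of the flat top of the square black start key, 30 x 30 mm, standing 11 mm above the control box's top face when up, 5 mm when fully down. Moves with the key.
- stop_knob (a joint): Travel of the stop knob, m: 0 = up, 0.006 = fully down. A spring (1.2 to 4.8 N) returns it. Must not be pressed.
- stop_top (a point): Top centre of the black round mushroom-shaped stop knob, 40 mm in diameter, its top 25 mm above the control box's top face.
- cork_block: Loose cork block 63 x 110 x 34 mm, left of the boxes; origin at the centre of its underside. Bystander. Between it and the robot stands the fixed post of the bench lamp, foot at x 0.36, y 0.34 m, leaning right to y 0.25 at 0.72 m height; the lamp's arm runs right from there, higher still.
- screw_box: Loose card box of screws 60 x 87 x 46 mm, left of the boxes; origin at the centre of its underside. Bystander.
- pliers: Loose pliers 55 x 187 x 12 mm lying beyond the boxes; origin at the centre of its underside. Bystander.

How it is judged:
On the way, in this order (a step that is already met when the one before it is completed fails the run):
1. the breaker button is pushed home (value of joint breaker above 0.0065 m), for 0.1 s.
2. the rocker is pressed to on (value of joint rocker above 0.27 rad), for 0.1 s.
3. the start key is pressed down (value of joint start_key above 0.0045 m), for 0.1 s.
At the end, for the whole second after the job is handed in: The breaker is at least 6.5 of its 8 mm in, the rocker is on (over 0.27 of 0.32 rad), the start key has been pressed (over 4.5 of 6 mm) after those two and is up again (within 1 mm), the stop knob is up, and both boxes rest flat on the bench (value of joint breaker above 0.0065 m and value of joint rocker above 0.27 rad and value of joint each of start_key, stop_knob below 0.001 m and angle between each of power_pack, control_box's own z axis and vertical below 0.03 rad and height (world z) of each of power_pack, control_box below 0.005 m and linear speed of each of power_pack, control_box below 0.01 m/s); the robot touches nothing.
It fails at once if the rocker is switched before the breaker is home (value of joint rocker above 0.16 rad and value of joint breaker below 0.0055 m).
It fails at once if the start key is pressed before the rocker is on (value of joint start_key above 0.003 m and value of joint rocker below 0.25 rad).
It fails at once if the stop knob is pressed (value of joint stop_knob above 0.002 m).
It fails at once if a box is lifted, tipped or pushed away (distance of any of power_pack, control_box from where it was at the start of the episode above 0.03 m or height (world z) of any of power_pack, control_box above 0.012 m or angle between any of power_pack, control_box's own z axis and vertical above 0.15 rad).
It fails at once if a bystander is moved (distance of any of cork_block, screw_box, pliers from where it was at the start of the episode above 0.025 m).
It also fails if it takes over 42 s, if anything falls off the work surface, if the arm or the gripper's body presses on something with over 40 N, if the wrist force passes 120 N, or if a joint passes its speed limit or range.

## Working session

There is one attempt and no reset: what is moved stays moved. The work goes in short steps, Python scripts to look and compute and a shell command to move; the robot and the scene stay as the last step left them, time stands still between calls to the robot, and variables do not carry over. Pictures are saved under pics/ and viewed, at most 10 in all, crops included, and the job is handed in when it is done.

```bash
mkdir -p pics; cat > h.py <<'E'
import numpy as np, cv2
from scipy.spatial.transform import Rotation as R
from cell import arm, vision, models
def cam(n):
    im=vision.get_image(n); return im
def rot(im):
    a=np.array(im["attitude"],float)
    return a if a.shape==(3,3) else R.from_quat(a).as_matrix()
def proj(im,p):
    c=rot(im).T@(np.array(p)-im["xyz"]); return np.array([im["cx"]+im["fx"]*c[0]/-c[2], im["cy"]-im["fy"]*c[1]/-c[2]])
def atz(im,loc,z):
    u,v=loc[0]*512,loc[1]*384
    d=rot(im)@np.array([(u-im["cx"])/im["fx"],-(v-im["cy"])/im["fy"],-1.]); o=np.array(im["xyz"])
    return o+d*(z-o[2])/d[2]
def find(n,im,t,z):
    for r in models.pinpoint(n,t)[:2]:
        l=r["location"]; print(n,t,round(r["confidence"],2),np.round([l[0]*512,l[1]*384],0),np.round(atz(im,l,z),4))
Z=dict(breaker_top=.067,rocker_press=.0725,start_top=.061,stop_top=.075,power_pack=0,control_box=0,cork_block=0,screw_box=0,pliers=0)
E
python3 - <<'E'
from h import *
for n in("top","side"):
    im=cam(n)
    print({k:np.round(v,3).tolist() for k,v in im.items() if k!="pixels"})
    cv2.imwrite(f"pics/{n}0.png",im["pixels"][...,::-1])
    for t,z in Z.items(): find(n,im,t,z)
print({k:np.round(v,3).tolist() for k,v in arm.sense().items()})
E
```

```text
{'fx': 389.15, 'fy': 389.15, 'cx': 255.096, 'cy': 188.149, 'xyz': [0.486, 0.223, 0.915], 'attitude': [-0.039, 0.055, 0.713, -0.697]}
top breaker_top 0.72 [277. 131.] [0.7267 0.1483 0.067 ]
top breaker_top 0.5 [268. 261.] [0.4411 0.1776 0.067 ]
top rocker_press 0.66 [275. 223.] [0.5218 0.1613 0.0725]
top start_top 0.51 [329. 239.] [0.4849 0.0434 0.061 ]
top stop_top 0.83 [328. 240.] [0.4824 0.0475 0.075 ]
top power_pack 0.84 [263. 229.] [0.5113 0.1825 0.    ]
top power_pack 0.74 [178. 193.] [0.5995 0.3813 0.    ]
top control_box 0.86 [320. 222.] [0.5241 0.0497 0.    ]
top control_box 0.7 [263. 230.] [0.5092 0.1834 0.    ]
top cork_block 0.73 [274. 224.] [0.5221 0.1566 0.    ]
top cork_block 0.56 [181. 251.] [0.4636 0.3741 0.    ]
top screw_box 0.76 [181. 194.] [0.5984 0.3759 0.    ]
top pliers 0.66 [275. 132.] [0.7446 0.1483 0.    ]
{'fx': 498.783, 'fy': 498.783, 'cx': 259.957, 'cy': 196.491, 'xyz': [-0.066, -0.003, 0.803], 'attitude': [0.292, -0.215, -0.555, 0.749]}
side breaker_top 0.55 [253. 254.] [0.4386 0.1652 0.067 ]
side breaker_top 0.46 [184. 189.] [0.5516 0.3481 0.067 ]
side 
[... 178 characters left out ...]
68 [254. 253.] [0.4364 0.1637 0.075 ]
side power_pack 0.67 [253. 243.] [0.5104 0.1892 0.    ]
side control_box 0.77 [321. 254.] [0.524  0.0538 0.    ]
side cork_block 0.56 [162. 238.] [0.4692 0.3691 0.    ]
side screw_box 0.61 [183. 192.] [ 0.5992  0.3794 -0.    ]
side pliers 0.92 [302. 168.] [0.7486 0.1471 0.    ]
{'time_s': 1.0, 'q': [1.322, 0.615, -0.013, 1.423, 0.008, 1.103, -0.04], 'qd': [0.0, 0.002, -0.0, 0.002, -0.001, -0.003, -0.0], 'joint_efforts': [-0.0, -45.884, 0.209, -16.604, -0.061, 0.013, 0.0], 'eef_pos': [0.143, -0.634, 0.219], 'ee_rot': [0.994, 0.111, 0.0, -0.0], 'ft_force': [-0.53, -0.275, 0.61], 'ft_torque': [-0.037, -0.011, 0.003], 'grasp_force': 0.0, 'grip_width': 0.092}
```

View images.

View pics/top0.png

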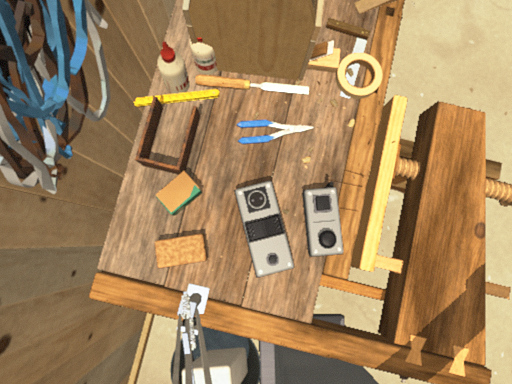

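View pics/side0.png

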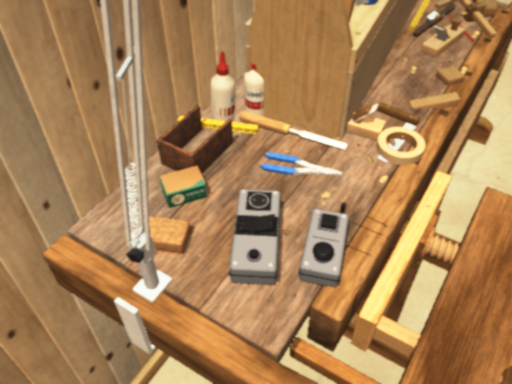

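The top picture shows the pack with breaker at about (272,259), rocker (265,226) and socket (258,198). The control box has its start key at (323,203) and stop knob at (327,239). The side view agrees: breaker (254,254), rocker (258,222), key (329,221), knob (323,250). I'll swing over in an arc, raised, with the fingers closing.

```bash
python3 -m pendant '{"travel":[[0,0,-0.035],[0,0,-0.035],[0,0,-0.035],[0.04,-0.004,0],[0.04,-0.004,0],[0.04,-0.004,0],[0.04,-0.004,0],[0.04,-0.004,0],[0.04,-0.004,0],[0.04,-0.004,0]],"angular":[[0,0,0],[0,0,0],[0,0,0],[0,0,-0.065],[0,0,-0.065],[0,0,-0.065],[0,0,-0.065],[0,0,-0.065],[0,0,-0.065],[0,0,-0.065]]}' 0 20
python3 - <<'E'
from h import *
im=cam("top")
b=atz(im,[272/512,259/384],.067);s=atz(im,[258/512,198/384],.055);k=atz(im,[323/512,203/384],.061);st=atz(im,[327/512,239/384],.075);rc=atz(im,[265/512,226/384],.064)
im=cam("side");q=lambda u,v,z:atz(im,[u/512,v/384],z)
b2=q(254,254,.067);s2=q(258,201,.055);k2=q(329,221,.061);st2=q(323,250,.075)
for n,a in dict(b=b,b2=b2,s=s,s2=s2,rc=rc,k=k,k2=k2,st=st,st2=st2).items(): print(n,a.round(4))
for a,c in((b,s),(b2,s2),(st,k),(st2,k2)): d=c-a; print(np.degrees(np.arctan2(d[1],d[0])),np.hypot(d[0],d[1]))
E
```

```text
time_s: 1.83
eef_pos: [0.3872, -0.4951, 0.3236]
ee_rot: [0.943, 0.333, 0.0, 0.0]
ft_force: [-0.4, -0.3, 0.5]
grip_width: 0.0312
grasp_force: 0.0
b [0.4444 0.1689 0.067 ]
b2 [0.4398 0.1642 0.067 ]
s [0.5781 0.1953 0.055 ]
s2 [0.5753 0.1986 0.055 ]
rc [0.5155 0.1819 0.064 ]
k [0.5632 0.052  0.061 ]
k2 [0.5604 0.0507 0.061 ]
st [0.4842 0.0498 0.075 ]
st2 [0.4789 0.0462 0.075 ]
11.165612804975138 0.13627657751261496
14.218545081520919 0.13979869239608833
1.5569326734110291 0.07910044385621388
3.1181847144552424 0.08167882566037829
```

```bash
python3 -m pendant '{"travel":[[0.037,-0.006,0],[0.037,-0.006,0],[0.037,-0.006,0],[0.037,-0.006,0],[0.037,-0.006,0],[0.037,-0.006,0],[0.037,-0.006,0],[0.037,-0.006,0],[0.037,-0.006,0],[0.037,-0.006,0]],"angular":[[0,0,-0.06],[0,0,-0.06],[0,0,-0.06],[0,0,-0.06],[0,0,-0.06],[0,0,-0.06],[0,0,-0.06],[0,0,-0.06],[0,0,-0.06],[0,0,-0.06]]}'
```

```text
time_s: 2.77
eef_pos: [0.551, -0.1648, 0.3237]
ee_rot: [0.803, 0.597, 0.0, 0.0]
ft_force: [1.0, -1.0, -0.1]
grip_width: 0.0005
grasp_force: 0.0
```

```bash
cat > t.py <<'E'
from h import *
import sys
def go(x,y,z,yaw):  # tool travel needed, and turn; yaw = world direction of tool y, deg
    s=arm.sense(); r=R.from_quat(s["ee_rot"]); m=r.as_matrix()
    cy=np.degrees(np.arctan2(m[1,1],m[0,1]))
    tz=np.array([0,0,-1.]); ty=np.array([np.cos(np.radians(yaw)),np.sin(np.radians(yaw)),0])
    T=np.stack([np.cross(ty,tz),ty,tz],1)
    print("pos",np.round(s["eef_pos"],4),"yaw",cy.round(2),"travel",(m.T@(np.array([x,y,z])-s["eef_pos"])).round(4),"ang",(R.from_matrix(m.T@T)).as_rotvec().round(4),"F",np.round(s["ft_force"],1),"t",s["time_s"])
if __name__=="__main__": go(*map(float,sys.argv[1:]))
E
python3 t.py 0.442 0.167 0.2 12.7
```

```text
pos [ 0.551  -0.1648  0.3237] yaw -16.74 travel [ 0.2864 -0.2     0.1236] ang [ 5.000e-04  3.000e-04 -5.138e-01] F [ 1.  -1.  -0.1] t 2.7667
```

```bash
python3 -m pendant '{"travel":[[0.036,-0.0133,0.009],[0.036,-0.0133,0.009],[0.036,-0.0133,0.009],[0.036,-0.0133,0.009],[0.036,-0.0133,0.009],[0.036,-0.0133,0.009],[0.036,-0.0133,0.009],[0.036,-0.0133,0.009],[0.036,-0.0133,0.009],[0,0,0]],"angular":[[0,0,-0.057],[0,0,-0.057],[0,0,-0.057],[0,0,-0.057],[0,0,-0.057],[0,0,-0.057],[0,0,-0.057],[0,0,-0.057],[0,0,-0.057],[0,0,0]]}'
python3 t.py 0.442 0.167 0.12 12.7
python3 - <<'E'
from h import *
im=cam("wrist"); cv2.imwrite("pics/w1.png",im["pixels"][...,::-1]); print(im["xyz"],im["attitude"],im["fx"],proj(im,arm.sense()["eef_pos"]))
for t in("breaker_top","rocker_press","start_top","stop_top","power_pack","control_box"): find("wrist",im,t,Z[t])
E
```

```text
time_s: 3.6
eef_pos: [0.4482, 0.169, 0.2422]
ee_rot: [0.62, 0.785, 0.0, -0.003]
ft_force: [-0.1, 0.6, -0.8]
grip_width: 0.0005
grasp_force: 0.0
pos [0.4482 0.169  0.2422] yaw 13.4 travel [-0.0011 -0.0062  0.1222] ang [-0.003  -0.0047  0.0122] F [-0.1  0.6 -0.8] t 3.6
[0.43068747 0.24556612 0.40807424] [-0.14114416 -0.01483532  0.11569617  0.9830934 ] 268.17098384621914 [255.04250605 243.09129807]
wrist breaker_top 0.69 [250. 181.] [0.4458 0.1651 0.067 ]
wrist rocker_press 0.61 [302. 201.] [0.5177 0.1567 0.0725]
wrist stop_top 0.69 [300. 200.] [0.5144 0.1581 0.075 ]
wrist power_pack 0.63 [294. 170.] [0.5108 0.182  0.    ]
wrist control_box 0.91 [281. 250.] [0.5259 0.0451 0.    ]
```

View pics/w1.png

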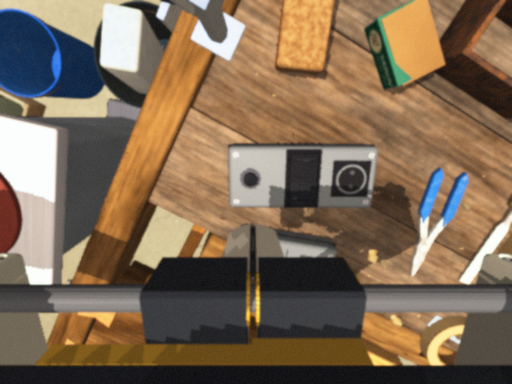

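The wrist picture shows the breaker at (250,178), the rocker at (302,176) and the closed fingertips just right of the pack. The position estimates agree, with the breaker at about (0.444, 0.167) and a yaw of 13°, so I'm descending.

```bash
python3 -m pendant '{"travel":[[-0.001,-0.0025,0.02],[-0.001,-0.0025,0.035],[0,0,0.035],[0,0,0.035],[0,0,0.03],[0,0,0.01],[0,0,0]],"angular":[[-0.003,-0.005,0.006],[0,0,0],[0,0,0],[0,0,0],[0,0,0],[0,0,0],[0,0,0]]}'
python3 t.py 0.444 0.167 0.058 13
python3 - <<'E'
from h import *
im=cam("side"); c=im["pixels"][150:300,190:390,::-1]; cv2.imwrite("pics/s1.png",cv2.resize(c,None,fx=4,fy=4,interpolation=2)); print(proj(im,arm.sense()["eef_pos"]))
E
```

```text
time_s: 4.53
eef_pos: [0.4488, 0.1567, 0.0758]
ee_rot: [0.629, 0.778, -0.003, 0.002]
ft_force: [0.2, 0.7, -0.1]
grip_width: 0.0002
grasp_force: 0.0
pos [0.4488 0.1567 0.0758] yaw 12.12 travel [ 0.0112 -0.0025  0.0177] ang [-0.0019  0.0061 -0.0154] F [ 0.2  0.7 -0.1] t 4.5333
[259.1534741  247.03367239]
```

View pics/s1.png

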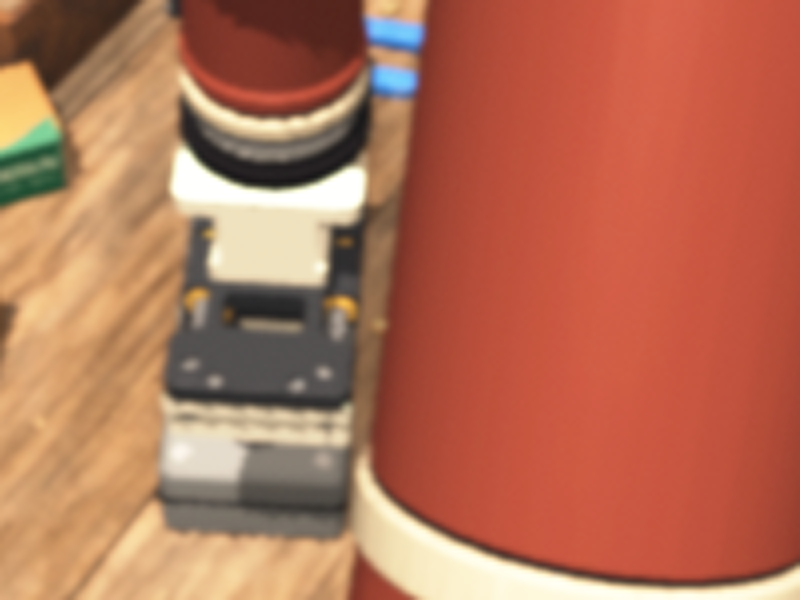

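The arm hides the button in the side view (tip projected at (259,247)). The tip stopped 12 mm to the right of the target, so I'm correcting and letting it settle.

```bash
python3 -m pendant '{"travel":[[0.011,-0.0025,0],[0,0,0],[0,0,0]],"angular":[[-0.002,0.006,-0.015],[0,0,0],[0,0,0]]}'
python3 t.py 0.444 0.167 0.058 13
python3 - <<'E'
from h import *
for n in("wrist","top"):
    im=cam(n); print(proj(im,arm.sense()["eef_pos"]))
    for t in("breaker_top","rocker_press","power_pack"): find(n,im,t,Z[t])
    c=im["pixels"][:,100:400,::-1] if n=="wrist" else im["pixels"][180:290,200:350,::-1]
    cv2.imwrite(f"pics/{n}2.png",cv2.resize(c,None,fx=1.5 if n=="wrist" else 4,fy=1.5 if n=="wrist" else 4,interpolation=2))
E
```

```text
time_s: 4.83
eef_pos: [0.4457, 0.1698, 0.0793]
ee_rot: [0.621, 0.783, 0.004, 0.002]
ft_force: [-0.3, -0.4, 0.4]
grip_width: 0.0001
grasp_force: 0.0
pos [0.4457 0.1698 0.0793] yaw 13.16 travel [-0.0023 -0.0025  0.0213] ang [ 0.0087 -0.0021  0.0027] F [-0.3 -0.4  0.4] t 4.8333
[252.11573672 237.65528944]
wrist breaker_top 0.48 [251. 234.] [0.4457 0.1659 0.067 ]
wrist rocker_press 0.59 [342. 268.] [0.5162 0.157  0.0725]
wrist power_pack 0.93 [319. 201.] [0.5092 0.1845 0.    ]
[272.64574446 258.82321595]
top rocker_press 0.58 [272. 223.] [0.5209 0.167  0.0725]
top power_pack 0.89 [260. 230.] [0.5094 0.1907 0.    ]
```

View pics/wrist2.png

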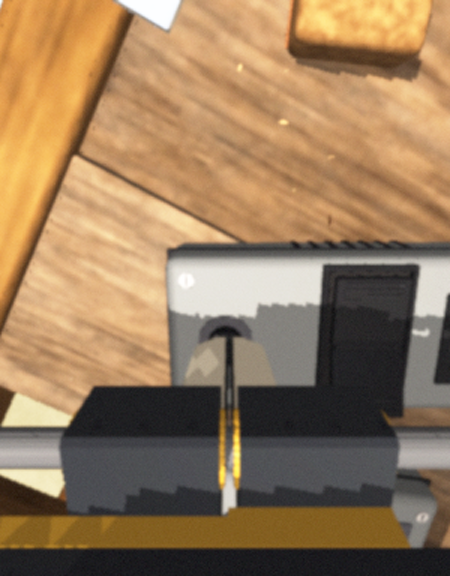

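The fingertips cover the breaker, whose far rim shows just above them at crop (226,330), so the tips are on the button. Pressing slowly.

```bash
python3 -m pendant '{"travel":[[-0.001,-0.001,0.006],[0,0,0.004],[0,0,0.003],[0,0,0.003],[0,0,0.002],[0,0,0]],"angular":[[0.008,-0.002,0],[0,0,0],[0,0,0],[0,0,0],[0,0,0],[0,0,0]]}'
python3 t.py 0.444 0.168 0.058 13
```

```text
time_s: 5.73
eef_pos: [0.4442, 0.167, 0.0594]
ee_rot: [0.622, 0.783, -0.002, -0.001]
ft_force: [0.1, -0.8, -0.1]
grip_width: 0.0006
grasp_force: 0.0
pos [0.4442 0.167  0.0594] yaw 13.07 travel [0.001  0.     0.0014] ang [-0.0033  0.0013  0.0011] F [ 0.1 -0.8 -0.1] t 5.7333
```

```bash
python3 -m pendant '{"travel":[[0,0,0.001],[0,0,0.001],[0,0,0]],"angular":[[0,0,0],[0,0,0],[0,0,0]]}'; python3 -m pendant '{"travel":[[0,0,0.001],[0,0,0]],"angular":[[0,0,0],[0,0,0]]}'
```

```text
time_s: 5.98
eef_pos: [0.4442, 0.1671, 0.0591]
ee_rot: [0.622, 0.783, -0.002, 0.0]
ft_force: [-3.9, -1.5, 17.5]
grip_width: 0.0004
grasp_force: 8.1
time_s: 6.15
eef_pos: [0.4442, 0.1671, 0.0591]
ee_rot: [0.622, 0.783, -0.002, 0.001]
ft_force: [-4.1, -3.1, 24.1]
grip_width: 0.0004
grasp_force: 12.0
```

The button stopped hard at tip height 0.0591 with 24 N, so it is home. Now up and over to the rocker: 70 mm along the pack's y and 27 mm to its right.

```bash
python3 -m pendant '{"travel":[[0,0,-0.015],[0,0,-0.025],[-0.009,0.0235,0],[-0.009,0.0235,0],[-0.009,0.0235,0],[0,0,0],[0,0,0],[0,0,0]],"angular":[[0,0,0],[0,0,0],[0,0,0],[0,0,0],[0,0,0],[0,0,0],[0,0,0],[0,0,0]]}'
python3 t.py 0.518 0.1565 0.064 13
python3 - <<'E'
from h import *
im=cam("wrist"); print(proj(im,arm.sense()["eef_pos"]))
for t in("breaker_top","rocker_press","power_pack"): find("wrist",im,t,Z[t])
cv2.imwrite("pics/w3.png",cv2.resize(im["pixels"][:,100:400,::-1],None,fx=1.5,fy=1.5,interpolation=2))
E
```

```text
time_s: 6.82
eef_pos: [0.5178, 0.157, 0.0959]
ee_rot: [0.622, 0.783, -0.002, -0.001]
ft_force: [-0.5, -0.2, -0.9]
grip_width: 0.0004
grasp_force: 0.0
pos [0.5178 0.157  0.0959] yaw 13.1 travel [-0.0005  0.0002  0.0319] ang [-0.005   0.0006  0.0018] F [-0.5 -0.2 -0.9] t 6.8167
[252.00942533 236.79735149]
wrist breaker_top 0.6 [166. 188.] [0.4484 0.1681 0.067 ]
wrist rocker_press 0.97 [254. 222.] [0.5185 0.1581 0.0725]
wrist power_pack 0.61 [254. 170.] [0.5127 0.183  0.    ]
```

View pics/w3.png

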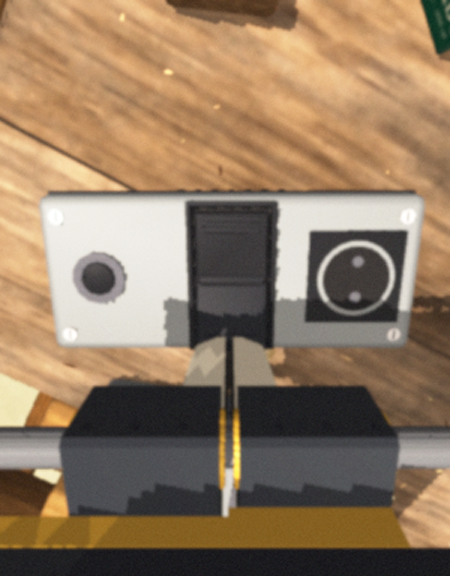

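The breaker button sits flush in its collar at crop (98,277), and the tips hang over the right half of the rocker, whose pivot line is at crop (230,285). Pressing the rocker.

```bash
python3 -m pendant '{"travel":[[0,0,0.018],[0,0,0.004],[0,0,0.003],[0,0,0.003],[0,0,0.003],[0,0,0.001],[0,0,0]],"angular":[[-0.005,0,0],[0,0,0],[0,0,0],[0,0,0],[0,0,0],[0,0,0],[0,0,0]]}'; python3 -m pendant '{"travel":[[0,0,0.001],[0,0,0.001],[0,0,0]],"angular":[[0,0,0],[0,0,0],[0,0,0]]}'
```

```text
time_s: 7.6
eef_pos: [0.5192, 0.1569, 0.0645]
ee_rot: [0.622, 0.783, 0.001, 0.001]
ft_force: [0.2, -0.0, -0.5]
grip_width: 0.0007
grasp_force: 0.0
time_s: 7.85
eef_pos: [0.5195, 0.1573, 0.0641]
ee_rot: [0.622, 0.783, 0.001, 0.002]
ft_force: [-2.1, -2.6, 11.9]
grip_width: 0.0002
grasp_force: 5.5
```

The rocker hit its stop at z = 0.064 with 12 N. Now over to the start key, turning to the control box's yaw of about 3°.

```bash
python3 -m pendant '{"travel":[[0,0,-0.015],[0,0,-0.03],[-0.0376,0.0058,0],[-0.0376,0.0058,0],[-0.0376,0.0058,0],[0,0,0],[0,0,0],[0,0,0],[0,0,0]],"angular":[[0,0,0],[0,0,0],[0,0,0],[0,0,0],[0,0,0],[0,0,0.087],[0,0,0.087],[0,0,0],[0,0,0]]}'
python3 t.py 0.562 0.051 0.061 3
python3 - <<'E'
from h import *
im=cam("wrist"); print(proj(im,arm.sense()["eef_pos"]))
for t in("start_top","stop_top","control_box","rocker_press"): find("wrist",im,t,Z[t])
cv2.imwrite("pics/w4.png",cv2.resize(im["pixels"][:,100:400,::-1],None,fx=1.5,fy=1.5,interpolation=2))
E
```

```text
time_s: 8.6
eef_pos: [0.5616, 0.0517, 0.1077]
ee_rot: [0.687, 0.727, 0.001, 0.001]
ft_force: [-1.1, 0.4, 0.3]
grip_width: 0.0006
grasp_force: 0.0
pos [0.5616 0.0517 0.1077] yaw 3.27 travel [-0.0007  0.0002  0.0467] ang [ 0.0029 -0.0002  0.0047] F [-1.1  0.4  0.3] t 8.6
[252.03209088 236.71435217]
wrist start_top 0.53 [217. 196.] [0.5319 0.0649 0.061 ]
wrist stop_top 0.9 [159. 217.] [0.4876 0.0494 0.075 ]
wrist control_box 0.84 [217. 197.] [0.5247 0.045  0.    ]
wrist rocker_press 0.84 [199.  75.] [0.5192 0.1548 0.0725]
```

View pics/w4.png

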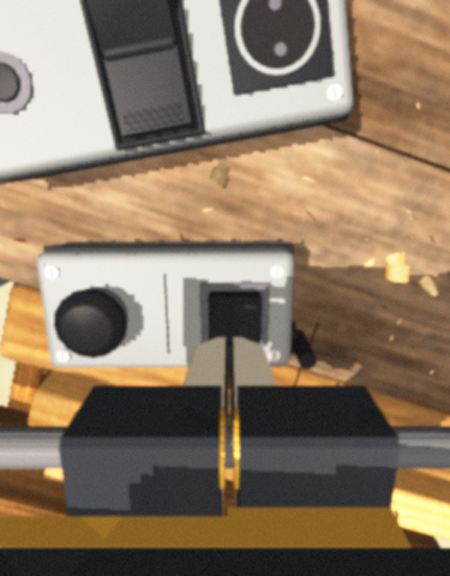

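The rocker's right half now lies level. The key centre is at crop (235,318), the tips are just in line with it, and the stop knob at crop (90,322) is 80 mm away. Pressing the key.

```bash
python3 -m pendant '{"travel":[[0,0.002,0.02],[0,0,0.02],[0,0,0.006],[0,0,0.003],[0,0,0.003],[0,0,0.0005],[0,0,0],[0,0,0]],"angular":[[0,0,0],[0,0,0],[0,0,0],[0,0,0],[0,0,0],[0,0,0],[0,0,0],[0,0,0]]}'; python3 -m pendant '{"travel":[[0,0,0.001],[0,0,0.001],[0,0,0]],"angular":[[0,0,0],[0,0,0],[0,0,0]]}'
```

```text
time_s: 9.52
eef_pos: [0.5635, 0.0511, 0.0559]
ee_rot: [0.688, 0.726, 0.001, 0.001]
ft_force: [-3.6, 0.5, 3.3]
grip_width: 0.0005
grasp_force: 1.8
time_s: 9.77
eef_pos: [0.5638, 0.0512, 0.0551]
ee_rot: [0.688, 0.726, 0.001, 0.002]
ft_force: [-5.3, -1.3, 12.3]
grip_width: 0.0005
grasp_force: 6.4
```

Fully down: hard stop at 0.055 with 12 N. Lifting away, then checking.

```bash
python3 -m pendant '{"travel":[[0,0,-0.01],[0,0,-0.03],[0,0,-0.04],[0,0,-0.04],[0,0,-0.04],[0,0,0],[0,0,0]],"angular":[[0,0,0],[0,0,0],[0,0,0],[0,0,0],[0,0,0],[0,0,0],[0,0,0]]}'
python3 - <<'E'
from h import *
im=cam("wrist")
cv2.imwrite("pics/w5.png",cv2.resize(im["pixels"][:,100:400,::-1],None,fx=1.5,fy=1.5,interpolation=2))
E
```

```text
time_s: 10.35
eef_pos: [0.5657, 0.0516, 0.2162]
ee_rot: [0.688, 0.726, 0.004, 0.004]
ft_force: [-0.2, 0.4, -0.6]
grip_width: 0.0006
grasp_force: 0.0
```

View pics/w5.png

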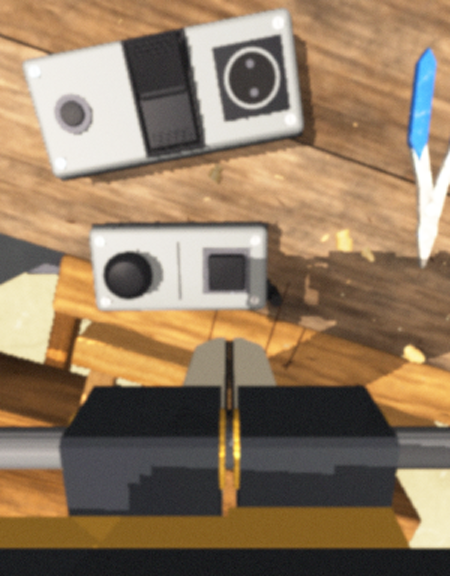

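The breaker is in at crop (73,115), the rocker's left end is raised at (165,95), the key is up at (227,270), the boxes stand in place and the tool is clear. Handing in.

```bash
python3 -c "
from cell import arm
print(arm.close_job())"
```

```text
the job is handed in; nothing more can be done
None
```

I pressed the breaker home, the rocker to on and the start key fully down in that order, each to its hard stop; the last picture shows the key up again and both boxes in place, the stop knob was never touched, and the job is handed in (no verdict came back).

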